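# Set the stop rod's gap by counting dial clicks

### The arm

A 7-joint arm with a two-finger parallel gripper is mounted at the origin on the work surface. World frame = base frame: x ahead of the robot, y to its left, z up, the work surface at z = 0. Lengths are in m, angles in rad, forces in N, time in s.
With the tool pointing down it reaches from about 0.4 to 0.85 m from the base axis. Payload 10.4 kg.
Tool frame: the origin (TCP) lies between the finger pads; the fingertips stand 17 mm ahead of it and the grasp point (between the pads) lies 2 mm behind it; x points along the fingers, y is the direction in which the jaws open and shut, and the axes are right-handed (so a half turn about x gives the same grasp; the last joint's range is limited). The gripper opens to 87 mm and grips with 3 to 60 N. Pads are 19 mm wide; open, the fingers measure 117 mm over their backs; the gripper's body (75 mm by 190 mm) begins 51 mm behind the grasp point.
Start: joints at [-0.023, 0.332, -0.065, 1.46, 0.022, 1.35, -0.088], TCP at [0.625, 0, 0.24] pointing down, gripper open.
Joint ranges: [-2.6, 2.6], [-0.5, 2.12], [-1.47, 1.34], [0.16, 2.42], [-1.27, 4.41], [0.06, 2.06], [-2.6, 2.6]. Speed limits (rad/s): [2.22, 2.22, 2.79, 2.79, 3.14, 3.14, 3.14].

### API

Orientations are given as a unit quaternion [x, y, z, w].
In Python, from bench import r, optics, close_job gives the robot as it stands.
- The arm moves only by the shell command python3 -m inch 'ROWS' [OPENING] [FORCE]. ROWS is JSON, a list of rows, each an object with "translation": the shift along the tool's x, y, z in cm, a list of three; "spin": the turn about the tool's x in degrees. In form: [{"translation": [tx, ty, tz], "spin": spin}, ...]. A call has 1 to 20 rows; each row shifts and turns the pose as measured when the row begins, along the tool's axes as they then stand; what a row does not reach is not made up. A row lasts 1/8 s, in which the tool goes at most 62.5 mm and 10.7 degrees, less where a joint would pass 70% of its speed; a pose out of reach is approached as far as the arm can. A call is refused whole if a number of a shift passes 6.25 or a number of a turn 10.7, either way. A call with a gripper value outside its range is refused whole. OPENING is the closure, from 0 (fully open) to 1 (shut), set as the call begins (- or left out, the last holds). The fingers move at their own pace and stop on an object; FORCE is the grip in N (left out, the last holds). Time passes only in rows, so rows that do not move let the fingers close. It gives the time, the measured TCP pose, the force and the opening at its end, in the units of the state.
- r.read_state(): the state, without advancing time (a new reading comes with each control period).
- optics.camera(name): name is "scene" or "side" or "wrist"; returns the picture (384x512x3 uint8, red, green, blue); there is no depth.
- optics.camera_model(name): a dict with "camera_matrix" (3x3 intrinsics, pixels), "dist" ([k1, k2, p1, p2, k3] as OpenCV has them; the pictures are not rectified), "world_from_camera" (4x4, takes a point from camera to world coordinates); the wrist camera has in their place "tool_from_camera" (4x4, takes a point from camera to tool coordinates, whose origin is the TCP and whose axes are the tool frame's). Camera axes: x right, y down, z forward; pixel columns grow to the right and rows downward; lengths in m; the calibration is good to about 2 mm. A picture is of the moment at which its call begins: read the wrist's pose just before it. camera_model takes no time and is no camera call.
- close_job(): hands the job in, once; it reports no verdict.
The state is a dict: "time": time; "joint_positions": joint angles; "joint_vel": joint speeds; "joint_torque": joint torques, N m; "ee_pos": TCP position; "eef_rot": TCP orientation; "ft_force": force on the tool from outside, world axes, zero at the start; "torque": the same for the moment, N m; "width": finger opening in m.
Only numpy, scipy, OpenCV 4.12 (cv2) and the standard library are available. Lean on these libraries where they do the work, as an engineer would, in place of code of your own. Each camera call takes 0.05 s, during which the arm holds its last target.

### The job

On the welding bench's gap setter, turn the dial clockwise, clicking the stop rod forward, until the rod gently but definitely touches the weld bead on the upright steel plate; stop there for a moment without forcing it. Then turn the dial back exactly four clicks, counting from that touch, and let go with the dial at rest in a click. Work by the dial alone: do not push the rod, the brass drag tab or the plate, and leave the other things where they are.

Things in the scene. Friction and masses are not known exactly. Their poses are not given: they have to be found in the camera images.
- fixture: the gap setter, bolted down: dark base plate 150 (its x) x 300 (its y) x 12 mm; at one end a grey housing 90 x 84 mm, its flat top 62 mm above the bench, with a black dial on top. Origin on the bench under the dial's axis; y points from the dial along the rod to the plate, z up.
- dial_grip (a point): centre of the dial's upright black grip bar, on the vertical dial axis, 85.5 mm above the bench; turns with the dial. Bar: 48 mm along this point's x, 14 mm wide (y), 30 mm high (70.5 to 100.5 mm above the bench), on a skirt 54 mm across and 8 mm thick. Grip across the 14 mm from above. Seen from above, clockwise drives the rod to the plate.
- dial: the black dial. 18 clicks a turn, 20 degrees each, about 0.04 N m a click; let go, it springs to the nearest click and stays. Direct gear without play: 3 mm of rod a click (8.6 mm per rad), so 10 N at the rod tip is 0.086 N m. Turns up to 4 rad clockwise or 2.6 rad back from its start. Origin on its axis at the housing top, z up.
- rod_tip (a point): foremost point of the round nose (20 mm across) of the steel stop rod, 37 mm above the bench; axes parallel to the fixture's, y is the way of advance. Starts 12 to 21 mm short of the plate's face. The touch must be light: more than 3 N, never over 30 N.
- plate_face (a point): point on the near face of the upright bright plate (90 wide, 10 thick, 70 mm high, clamped rigidly), straight ahead of rod_tip; axes parallel to the fixture's. Along the face at this height runs a weld bead that stands out 1 to 5 mm, differing each time: the nose meets the bead first, so feel for it: the dial goes stiff, well beyond the strength of a click.
- collar_face (a point): centre of the front face of the dark collar (22 mm across, 6 mm thick) on the rod, 50 mm behind rod_tip; moves with the rod
- tab_back (a point): point level with the back face of the brass drag tab (14 x 4 mm, 46 mm high, beside the rod, just ahead of the collar). The collar pushes the tab forward; when the rod goes back the tab stays and so marks the farthest advance: its distance ahead of collar_face (y) is how far the rod has come back. Starts at the collar.
- drag_tab: the brass drag tab itself; origin 18 mm above the bench in the rod's vertical plane, level with its back face
- rod: the sliding steel stop rod, 14 mm across; origin on its centre line 116 mm behind its tip, inside the housing
- plate: the upright plate with its bracket; origin under the middle of its thickness, on the base plate
- pipe_ring: short steel pipe ring, 32 mm across, 24 mm high, standing on the base plate (bystander); origin at the centre of its underside
- magnet_square: small L-shaped dark steel magnet, 50 x 42 x 14 mm, lying on the base plate (bystander); origin on its underside
- locking_pliers: locking pliers about 200 mm long lying on the bench (bystander)
- chipping_hammer: hammer, 260 mm, lying on the bench (bystander)
- wire_brush: brush, 200 mm, lying on the bench (bystander)
- tip_can: open steel can, 70 mm across, 80 mm high (bystander)
- pipe_coupon: steel pipe offcut standing on end, 84 mm across, 75 mm high (bystander)

How it is judged:
On the way:
1. the rod, driven by the dial, rests against the bead on the plate with more than 3 N (contact force between rod and plate above 3 N), for 0.2 s.
At the end, for the whole second after the job is handed in: the rod stands four clicks back from its farthest advance, the touch (collar 12 mm behind the drag tab, between 10 and 14 mm because the touch may fall between two clicks), at rest (y of tab_back in the frame of collar_face between 0.01 and 0.014 m and linear speed of rod below 0.002 m/s).
It fails at once if the rod was driven into the plate with more than 30 N (contact force between rod and plate above 30 N).
It fails at once if the robot pushed the rod, the drag tab or the plate (contact force between any of the fingers, the arm and rod above 1 N or contact force between any of the fingers, the arm and drag_tab above 1 N or contact force between any of the fingers, the arm and plate above 1 N).
It fails at once if a bystander was pushed away (distance of any of pipe_ring, magnet_square, locking_pliers, chipping_hammer, wire_brush, tip_can, pipe_coupon from where it was at the start of the episode above 0.02 m).
It also fails if it takes over 70 s, if anything falls off the work surface, if the arm or the gripper's body presses on something with over 40 N, if the wrist force passes 120 N, or if a joint passes its speed limit or range.

## Working session

There is one attempt and no reset: what is moved stays moved. The work goes in short steps, Python scripts to look and compute and a shell command to move; the robot and the scene stay as the last step left them, time stands still between calls to the robot, and variables do not carry over. Pictures are saved under pics/ and viewed, and the job is handed in when it is done.

```bash
ls; mkdir -p pics; python3 - <<'E'
from bench import r, optics
import cv2
s=r.read_state()
print(s)
for n in ["scene","side","wrist"]:
    im=optics.camera(n); cv2.imwrite(f"pics/{n}0.png",im[:,:,::-1])
    m=optics.camera_model(n); print(n,{k:__import__('numpy').round(v,4).tolist() for k,v in m.items()})
E
```

```text
pics
{'time': 0.0, 'joint_positions': array([-0.02257772,  0.33284033, -0.06473512,  1.46094704,  0.02158453,
        1.3499074 , -0.08845369]), 'joint_vel': array([ 0.00150197,  0.00072734, -0.0020372 ,  0.000314  ,  0.00111285,
        0.00108605, -0.00205721]), 'joint_torque': array([-1.20520472e-04, -6.23245955e+01,  2.44190963e-02, -3.89891267e+01,
       -6.13984605e-02,  3.97891912e-02,  1.87085252e-04]), 'ee_pos': array([6.24630182e-01, 6.75044523e-06, 2.38770979e-01]), 'eef_rot': array([ 0.49961944,  0.50036022, -0.50034284,  0.499677  ]), 'ft_force': array([ 0.06081896, -0.14183262, -0.84538543]), 'torque': array([-0.00805953, -0.01611549, -0.00251194]), 'width': 0.08677290176446037}
scene {'camera_matrix': [[445.4055, 0.0, 249.8789], [0.0, 445.4055, 193.7473], [0.0, 0.0, 1.0]], 'dist': [-0.0725, 0.0, 0.0, 0.0, 0.0], 'world_from_camera': [[-0.8191, 0.4458, -0.3611, 0.954], [0.5735, 0.6541, -0.4932, 0.6158], [0.0163, -0.611, -0.7914, 1.0495], [0.0, 0.0, 0.0, 1.0]]}
side {'camera_matrix': [[367.2214, 0.0, 257.4587], [0.0, 367.2214, 192.0004], [0.0, 0.0, 1.0]], 'dist': [0.0052, 0.0, 0.0, 0.0, 0.0], 'world_from_camera': [[0.8959, -0.3097, 0.3183, 0.1034], [-0.4441, -0.6095, 0.6568, -0.7924], [-0.0094, -0.7298, -0.6836, 0.9361], [0.0, 0.0, 0.0, 1.0]]}
wrist {'camera_matrix': [[330.1582, 0.0, 258.3648], [0.0, 330.1582, 189.9126], [0.0, 0.0, 1.0]], 'dist': [-0.0936, 0.0, 0.0, 0.0, 0.0], 'tool_from_camera': [[0.0005, -0.2734, 0.9619, -0.1455], [1.0, -0.0007, -0.0007, -0.0003], [0.0009, 0.9619, 0.2734, -0.0762], [0.0, 0.0, 0.0, 1.0]]}
```

View pics/scene0.png

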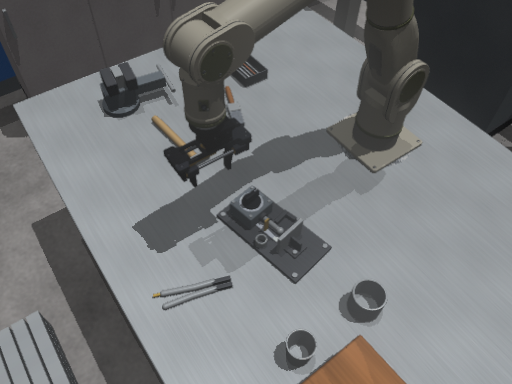

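View pics/side0.png

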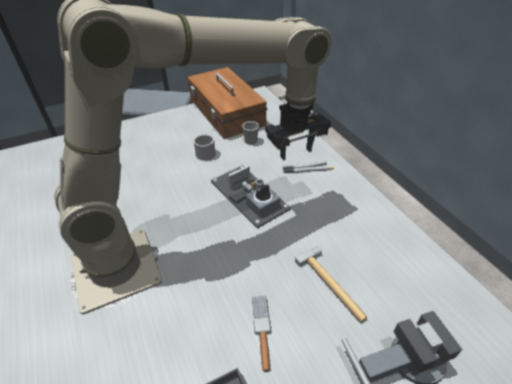

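View pics/wrist0.png

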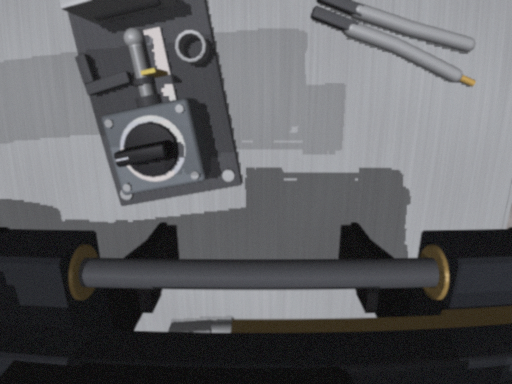

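The wrist view shows the fixture at upper left: dial around (152,148), grip bar pointing left, rod going up to the plate, brass tab around (148,72), ring at (190,45). I'll zoom in on all three.

```bash
cat > h.py <<'E'
import numpy as np, cv2
from scipy.spatial.transform import Rotation as R
from bench import r, optics
def cam(n,s=None):
    m=optics.camera_model(n); K=np.array(m["camera_matrix"]); d=np.array(m["dist"])
    if n=="wrist":
        s=s or r.read_state(); T=np.eye(4); T[:3,:3]=R.from_quat(s["eef_rot"]).as_matrix(); T[:3,3]=s["ee_pos"]
        T=T@np.array(m["tool_from_camera"])
    else: T=np.array(m["world_from_camera"])
    return K,d,T
def ray(c,uv):
    K,d,T=c; p=cv2.undistortPoints(np.array([[uv]],float),K,d)[0,0]
    v=T[:3,:3]@np.array([p[0],p[1],1]); return T[:3,3],v/np.linalg.norm(v)
def onz(c,uv,z):
    o,v=ray(c,uv); return o+v*(z-o[2])/v[2]
def tri(obs):
    A=np.zeros((3,3));b=np.zeros(3);L=[]
    for c,uv in obs:
        o,v=ray(c,uv);P=np.eye(3)-np.outer(v,v);A+=P;b+=P@o;L.append((o,P))
    x=np.linalg.solve(A,b); return x,[float(np.linalg.norm(P@(x-o))) for o,P in L]
def proj(c,X):
    K,d,T=c; Ti=np.linalg.inv(T); rv=cv2.Rodrigues(Ti[:3,:3])[0]
    return cv2.projectPoints(np.array([X],float),rv,Ti[:3,3],K,d)[0][0,0]
E
python3 - <<'E'
import cv2
from h import *
a=cv2.imread("pics/wrist0.png")[0:220,60:260]; cv2.imwrite("pics/w0z.png",cv2.resize(a,None,fx=2.7,fy=2.7,interpolation=cv2.INTER_CUBIC))
a=cv2.imread("pics/scene0.png")[170:290,200:340]; cv2.imwrite("pics/s0z.png",cv2.resize(a,None,fx=4.8,fy=4.8,interpolation=cv2.INTER_CUBIC))
s=r.read_state(); print(R.from_quat(s["eef_rot"]).as_matrix().round(3))
c=cam("wrist",s)
for n,uv,z in [("dial",(152,148),.066),("c1",(122,203),.012),("c2",(241,183),.012),("rodnose",(133,37),.037)]: print(n,onz(c,uv,z).round(4))
E
```

```text
[[-0.001  1.     0.   ]
 [-0.     0.    -1.   ]
 [-1.    -0.001  0.   ]]
dial [0.5199 0.0284 0.066 ]
c1 [ 0.4592 -0.046   0.012 ]
c2 [ 0.6037 -0.0213  0.012 ]
rodnose [0.4988 0.1363 0.037 ]
```

View pics/w0z.png

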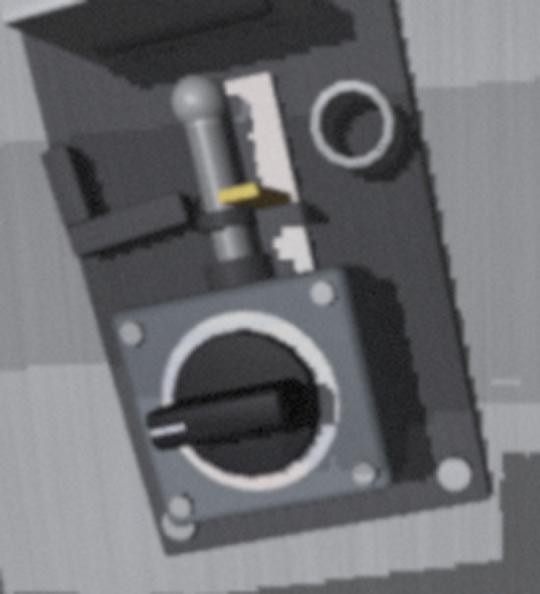

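View pics/s0z.png

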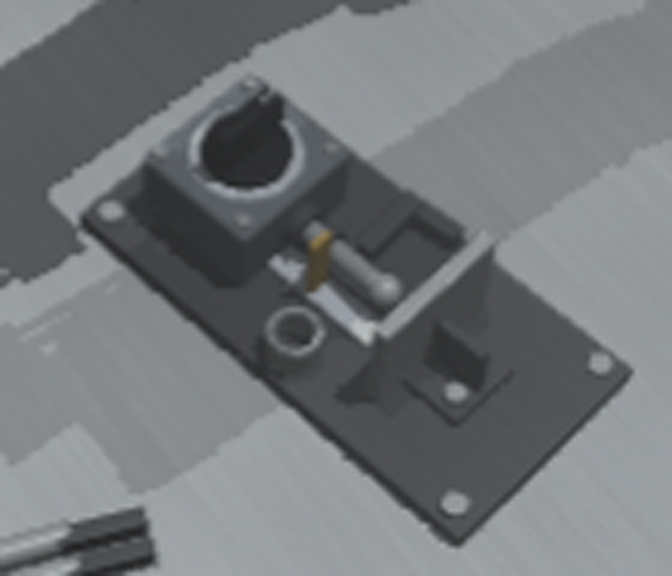

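```bash
python3 -m inch '[{"translation":[0,-3.5,-1],"spin":0},{"translation":[0,-3.5,-1],"spin":0},{"translation":[0,-3.5,-1],"spin":0},{"translation":[0,0,0],"spin":0},{"translation":[0,0,0],"spin":0}]' 0; python3 - <<'E'
from h import *
s=r.read_state(); print(s["ee_pos"],s["joint_positions"][6])
im=optics.camera("wrist"); cv2.imwrite("pics/w1.png",im[:,:,::-1]); np.save("w1.npy",np.r_[s["ee_pos"],s["eef_rot"]])
E
```

```text
time: 0.78
ee_pos: [0.5164, 0.0305, 0.2373]
eef_rot: [-0.499, -0.501, 0.501, -0.499]
ft_force: [-0.4, 0.3, 0.1]
width: 0.0871
[0.51637023 0.03046249 0.23728149] -0.15695611198346715
```

View pics/w1.png

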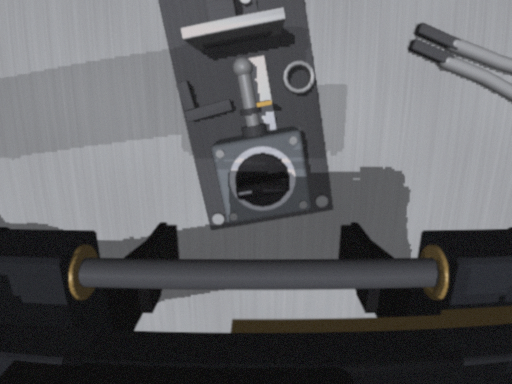

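The dial's white ring is centred near (263,178), and the nose at (242,66). I'll fit the ring in both wrist views and triangulate.

```bash
cat > m.py <<'E'
from h import *
def st(p): return dict(ee_pos=p[:3],eef_rot=p[3:])
def ringc(f,roi,thr=165,er=None):
    im=cv2.imread(f); x0,y0,x1,y1=roi; a=im[y0:y1,x0:x1]; g=a.min(2)
    m=(g>thr).astype(np.uint8)
    n,l,stt,_=cv2.connectedComponentsWithStats(m)
    k=1+np.argmax(stt[1:,2]*stt[1:,3]); pts=np.argwhere(l==k)[:,::-1].astype(np.int32)
    h=cv2.convexHull(pts); e=cv2.fitEllipse(h); return (e[0][0]+x0,e[0][1]+y0),e[1],len(pts)
E
python3 - <<'E'
from m import *
s0=r.read_state(); 
p0=np.r_[0.62463,0,0.23877,.49962,.50036,-.50034,.49968]
c0=cam("wrist",st(p0)); c1=cam("wrist",st(np.load("w1.npy")))
for t in (130,150,165,180):
  print(t,ringc("pics/wrist0.png",(115,112,190,185),t),ringc("pics/w1.png",(228,140,300,215),t),ringc("pics/scene0.png",(235,188,268,214),t))
a=ringc("pics/wrist0.png",(115,112,190,185),150);b=ringc("pics/w1.png",(228,140,300,215),150)
print(tri([(c0,a[0]),(c1,b[0])]))
print(onz(c1,b[0],.0625),onz(c0,a[0],.0625))
g=cv2.imread("pics/w1.png")
for n,u1,u0,z in [("nose",(242,66),(60+197/2.7,98/2.7),.037),("foot near",(331,209),(60+490/2.7,495/2.7),.012),("footL",(211,229),(60+167/2.7,554/2.7),.012)]:
    print(n,tri([(c0,u0),(c1,u1)]),onz(c1,u1,z))
a=g[20:235,155:345]; cv2.imwrite("pics/w1z.png",cv2.resize(a,None,fx=2.7,fy=2.7,interpolation=cv2.INTER_CUBIC))
E
```

```text
130 ((152.3178367614746, 148.0702362060547), (64.66259765625, 69.32830047607422), 1007) ((262.9853324890137, 170.97370529174805), (50.17710494995117, 62.88785934448242), 572) ((252.73816299438477, 203.87109470367432), (13.438697814941406, 20.0433349609375), 38)Traceback (most recent call last):
  File "<stdin>", line 6, in <module>
  File "m.py", line 8, in ringc
    h=cv2.convexHull(pts); e=cv2.fitEllipse(h); return (e[0][0]+x0,e[0][1]+y0),e[1],len(pts)
                             ~~~~~~~~~~~~~~^^^
cv2.error: OpenCV(4.12.0) /io/opencv/modules/imgproc/src/shapedescr.cpp:361: error: (-201:Incorrect size of input array) There should be at least 5 points to fit the ellipse in function 'fitEllipseNoDirect'
```

```bash
python3 - <<'E'
import cv2,numpy as np
g=cv2.imread("pics/w1.png")
a=g[130:222,215:310]; a=np.clip(a.astype(float)*1.5,0,255).astype(np.uint8); cv2.imwrite("pics/w1z.png",cv2.resize(a,None,fx=6,fy=6,interpolation=cv2.INTER_CUBIC))
E
```

```text
(no output)
```

View pics/w1z.png

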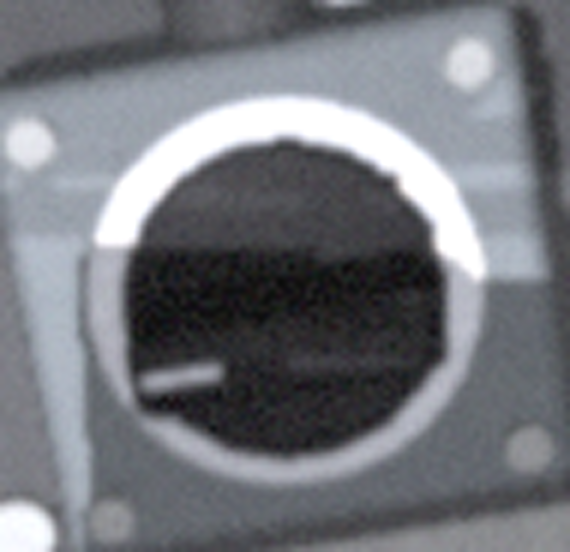

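```bash
python3 - <<'E'
from m import *
p0=np.r_[0.62463,0,0.23877,.49962,.50036,-.50034,.49968]
c0=cam("wrist",st(p0)); c1=cam("wrist",st(np.load("w1.npy")))
u1=(262.75,177.8);u0=(152.3,148.07)
print(tri([(c0,u0),(c1,u1)]),onz(c1,u1,.0625),onz(c0,u0,.0625))
def f(p): return ((p[0]+.5)/6-.5+215,(p[1]+.5)/6-.5+130)
A=onz(c1,f((140,383)),.1005);B=onz(c1,f((222,373)),.1005);print(A,B,np.degrees(np.arctan2(*(B-A)[1::-1])), np.hypot(*(A-onz(c1,u1,.0625))[:2]))
q=lambda p:onz(c1,f(p),.062)
sc=[q(p) for p in [(29,142),(467,63),(530,450),(110,523)]]
print(np.mean(sc,0)); 
for i,j in [(0,1),(3,2)]: print(np.degrees(np.arctan2(*(sc[j]-sc[i])[1::-1])))
for i,j in [(3,0),(2,1)]: print(np.degrees(np.arctan2(*(sc[j]-sc[i])[1::-1]))-90)
print([proj(cam(n),onz(c1,u1,.0625)) for n in("scene","side")])
E
```

```text
(array([0.51955685, 0.02826395, 0.06418875]), [0.00022584524222387756, 0.00022584524222385986]) [0.51963196 0.02807342 0.0625    ] [0.51892605 0.02779049 0.0625    ]
[0.49715196 0.02307752 0.1005    ] [0.50936011 0.02462554 0.1005    ] 7.226702012130062 0.02302845179036278
[0.51877669 0.0261629  0.062     ]
10.226343077288622
10.4354152397604
10.092430358102973
10.729562344306359
[array([250.85677133, 202.80442504]), array([262.33793638, 194.49520313])]
```

```bash
python3 -m inch '[{"translation":[0,0,0],"spin":-10},{"translation":[0,0,0],"spin":-10},{"translation":[0,0,0],"spin":-10},{"translation":[0,0,0],"spin":-10},{"translation":[0,0,0],"spin":-10},{"translation":[0,0,0],"spin":-10},{"translation":[0,0,0],"spin":-10},{"translation":[0,0,0],"spin":-10},{"translation":[0,0,0],"spin":-10},{"translation":[0,0,0],"spin":-10},{"translation":[0,0,0],"spin":0},{"translation":[0,0,0],"spin":0}]' 0
cat > w.py <<'E'
from m import *
import sys
def rep():
    s=r.read_state(); M=R.from_quat(s["eef_rot"]).as_matrix()
    print("t",round(s["time"],2),"pos",s["ee_pos"].round(4),"yaw_y",round(np.degrees(np.arctan2(M[1,1],M[0,1])),2),"tilt xy",(M[:2,0]).round(4),"F",s["ft_force"].round(2),"T",s["torque"].round(3),"w",round(s["width"],4),"j",s["joint_positions"].round(2),"tau7",s["joint_torque"][6].round(4))
    d=np.array([.5193,.028,.0925])-s["ee_pos"]; print("tool delta to dial (cm)",(M.T@d*100).round(2))
    return s
if __name__=="__main__":
    s=rep()
    if len(sys.argv)>1:
        for n in sys.argv[2:]:
            im=optics.camera(n); cv2.imwrite(f"pics/{n}_{sys.argv[1]}.png",im[:,:,::-1])
        np.save(f"{sys.argv[1]}.npy",np.r_[s["ee_pos"],s["eef_rot"]])
E
python3 w.py a wrist
```

```text
time: 2.33
ee_pos: [0.524, 0.0265, 0.2336]
eef_rot: [-0.077, 0.706, 0.078, 0.7]
ft_force: [0.6, -0.1, -0.2]
width: 0.0869
t 2.33 pos [0.524  0.0265 0.2336] yaw_y 102.52 tilt xy [-0.0085  0.0005] F [ 0.56 -0.15 -0.19] T [ 0.063 -0.014 -0.   ] w 0.0869 j [ 0.04  0.13 -0.19  1.72  0.02  1.3   1.63] tau7 0.1843
tool delta to dial (cm) [14.11  0.21 -0.31]
```

View pics/wrist_a.png

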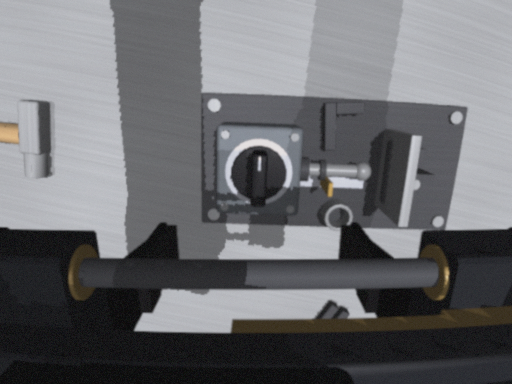

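```bash
python3 - <<'E'
from m import *
g=cv2.imread("pics/wrist_a.png")
a=g[120:222,210:310]; a=np.clip(a.astype(float)*1.7,0,255).astype(np.uint8); cv2.imwrite("pics/az.png",cv2.resize(a,None,fx=6,fy=6,interpolation=cv2.INTER_CUBIC))
c=cam("wrist",st(np.load("a.npy")))
for t in (90,100,120): 
  try:
    e=ringc("pics/wrist_a.png",(222,135,298,208),t); print(e,onz(c,e[0],.0625))
  except Exception as x: print("no")
E
```

```text
((249.13590240478516, 166.87384414672852), (77.63085174560547, 127.34326934814453), 2452) [0.51587087 0.01721593 0.0625    ]
((256.3291015625, 162.67503929138184), (84.19967651367188, 100.72036743164062), 2290) [0.51028531 0.02319219 0.0625    ]
((259.1726951599121, 151.9215202331543), (77.58023834228516, 108.11300659179688), 1676) [0.49938013 0.0236138  0.0625    ]
```

View pics/az.png

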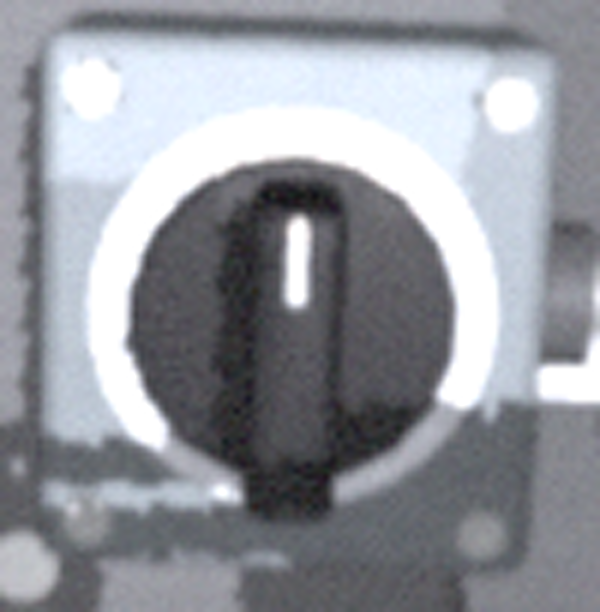

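```bash
python3 - <<'E'
from m import *
c=cam("wrist",st(np.load("a.npy")))
f=lambda p:((p[0]+.5)/6-.5+210,(p[1]+.5)/6-.5+120)
print(onz(c,f((292.5,307)),.0625))
for a,b in [((258,210),(247,470)),((345,215),(332,470)),((297,217),(295,305))]:
  A,B=onz(c,f(a),.1005),onz(c,f(b),.1005);print(A,B,np.degrees(np.arctan2(*(B-A)[1::-1])))
for a,b in [((92,85),(510,104)),((85,520),(482,535))]:
  A,B=onz(c,f(a),.062),onz(c,f(b),.062);print(np.degrees(np.arctan2(*(B-A)[1::-1]))-90)
E
```

```text
[0.51771417 0.02683491 0.0625    ]
[0.49715214 0.01720612 0.1005    ] [0.53519056 0.0237795  0.1005    ] 9.804398451132014
[0.4951853  0.02944024 0.1005    ] [0.53249746 0.03599185 0.1005    ] 9.9589960675875
[0.4969394 0.0228363 0.1005   ] [0.50948226 0.02532132 0.1005    ] 11.206487402523255
9.867807144882917
10.157387024854586
```

```bash
sed -i 's/\[.5193,.028,.0925\]/[.5186,.0274,.0925]/' w.py; python3 -m inch '[{"translation":[3.5,0.15,-0.35],"spin":2.3},{"translation":[3.5,0,0],"spin":0},{"translation":[1,0,0],"spin":0},{"translation":[0,0,0],"spin":0},{"translation":[0,0,0],"spin":0}]' 0; python3 w.py
```

```text
time: 3.0
ee_pos: [0.5214, 0.0274, 0.1542]
eef_rot: [-0.059, 0.706, 0.06, 0.703]
ft_force: [0.1, 1.3, 0.1]
width: 0.0867
t 3.0 pos [0.5214 0.0274 0.1542] yaw_y 99.64 tilt xy [-0.0046  0.0009] F [0.11 1.28 0.09] T [ 0.142 -0.096 -0.035] w 0.0867 j [ 0.03  0.19 -0.19  1.83  0.04  1.13  1.57] tau7 -0.0134
tool delta to dial (cm) [ 6.18  0.04 -0.25]
```

```bash
python3 -m inch '[{"translation":[2.5,0,-0.25],"spin":-0.4},{"translation":[2.3,0,0],"spin":0},{"translation":[0,0,0],"spin":0},{"translation":[0,0,0],"spin":0}]' 0; python3 w.py
```

```text
time: 3.5
ee_pos: [0.5224, 0.0274, 0.1109]
eef_rot: [-0.061, 0.703, 0.062, 0.706]
ft_force: [0.1, -0.1, -0.1]
width: 0.0871
t 3.5 pos [0.5224 0.0274 0.1109] yaw_y 99.98 tilt xy [0.004  0.0015] F [ 0.09 -0.08 -0.06] T [0.073 0.004 0.016] w 0.0871 j [ 0.03  0.23 -0.19  1.88  0.05  1.04  1.57] tau7 -0.0045
tool delta to dial (cm) [ 1.84  0.07 -0.38]
```

```bash
python3 -m inch '[{"translation":[1,0.05,-0.5],"spin":0},{"translation":[0.85,0,0],"spin":0},{"translation":[0,0,0],"spin":0},{"translation":[0,0,0],"spin":0}]' 0; python3 w.py b wrist side
```

```text
time: 4.0
ee_pos: [0.5181, 0.027, 0.0931]
eef_rot: [-0.061, 0.702, 0.062, 0.707]
ft_force: [0.6, 0.6, 0.3]
width: 0.0869
t 4.0 pos [0.5181 0.027  0.0931] yaw_y 99.96 tilt xy [0.0068 0.0017] F [0.6  0.62 0.33] T [ 0.137 -0.017  0.027] w 0.0869 j [ 0.03  0.24 -0.19  1.9   0.05  0.99  1.56] tau7 -0.002
tool delta to dial (cm) [0.06 0.03 0.05]
```

```bash
python3 - <<'E'
import cv2
a=cv2.imread("pics/side_b.png")[150:240,190:310]; cv2.imwrite("pics/side_bz.png",cv2.resize(a,None,fx=5,fy=5,interpolation=cv2.INTER_CUBIC))
E
```

```text
(no output)
```

View pics/wrist_b.png

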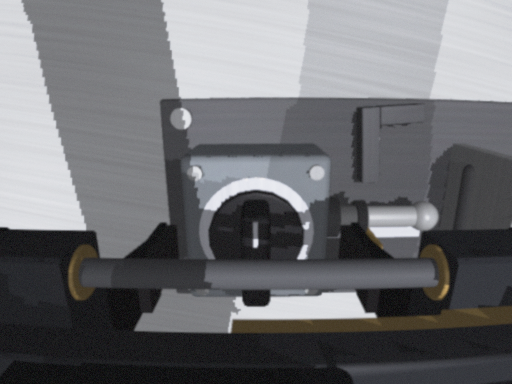

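View pics/side_bz.png

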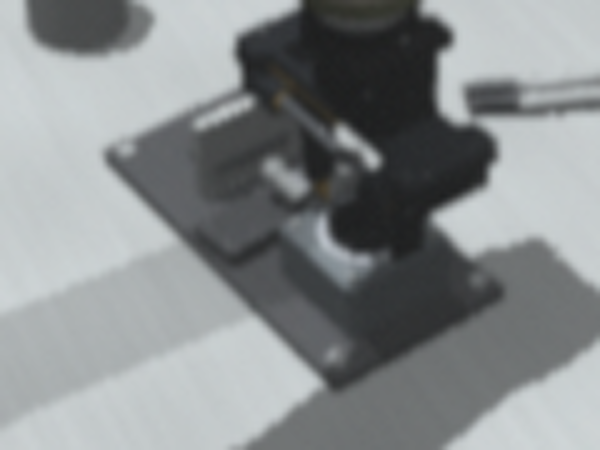

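The bar sits centred between the jaws and square to them, so I'll close on it gently.

```bash
python3 -m inch '[{"translation":[0,0.03,0.05],"spin":0},{"translation":[0,0,0],"spin":0},{"translation":[0,0,0],"spin":0},{"translation":[0,0,0],"spin":0},{"translation":[0,0,0],"spin":0},{"translation":[0,0,0],"spin":0},{"translation":[0,0,0],"spin":0},{"translation":[0,0,0],"spin":0}]' 1 10; python3 w.py;  python3 -m inch '[{"translation":[0,0,0],"spin":0}]'; python3 w.py
```

```text
time: 5.1
ee_pos: [0.519, 0.0267, 0.0935]
eef_rot: [-0.061, 0.702, 0.061, 0.707]
ft_force: [3.4, -16.7, -0.4]
width: 0.015
t 5.1 pos [0.519  0.0267 0.0935] yaw_y 99.95 tilt xy [0.0076 0.0005] F [  3.39 -16.69  -0.41] T [-3.654 -0.653  0.041] w 0.015 j [ 0.03  0.24 -0.19  1.9   0.06  0.99  1.56] tau7 -0.0357
tool delta to dial (cm) [ 0.1   0.08 -0.03]
time: 5.22
ee_pos: [0.5192, 0.0259, 0.0936]
eef_rot: [-0.061, 0.702, 0.061, 0.707]
ft_force: [0.2, -2.3, -0.3]
width: 0.0137
t 5.22 pos [0.5192 0.0259 0.0936] yaw_y 99.91 tilt xy [ 0.0079 -0.0003] F [ 0.24 -2.31 -0.35] T [-0.24  -0.095  0.031] w 0.0137 j [ 0.03  0.24 -0.19  1.9   0.06  0.99  1.56] tau7 -0.0407
tool delta to dial (cm) [ 0.11  0.16 -0.03]
```

```bash
sed -i 's/\[.5186,.0274,.0925\]/[.519,.0259,.0935]/' w.py; python3 -m inch '[{"translation":[0,0,0],"spin":5},{"translation":[0,0,0],"spin":5},{"translation":[0,0,0],"spin":0}]'; python3 w.py;python3 -m inch '[{"translation":[0,0,0],"spin":5},{"translation":[0,0,0],"spin":5},{"translation":[0,0,0],"spin":0},{"translation":[0,0,0],"spin":0}]'; python3 w.py
```

```text
time: 5.6
ee_pos: [0.5191, 0.0259, 0.0935]
eef_rot: [0.002, 0.704, -0.002, 0.71]
ft_force: [0.8, -0.9, -0.4]
width: 0.0141
t 5.6 pos [0.5191 0.0259 0.0935] yaw_y 89.68 tilt xy [ 0.0078 -0.0001] F [ 0.8  -0.92 -0.4 ] T [-0.223 -0.089 -0.066] w 0.0141 j [ 0.01  0.24 -0.17  1.9   0.05  0.99  1.39] tau7 -0.8502
tool delta to dial (cm) [ 0.    0.   -0.01]
time: 6.1
ee_pos: [0.5191, 0.0259, 0.0935]
eef_rot: [0.062, 0.702, -0.062, 0.707]
ft_force: [0.8, -1.4, -0.7]
width: 0.014
t 6.1 pos [0.5191 0.0259 0.0935] yaw_y 79.99 tilt xy [ 0.0078 -0.0002] F [ 0.76 -1.45 -0.74] T [-0.175 -0.092 -0.063] w 0.014 j [-0.01  0.24 -0.15  1.9   0.04  0.99  1.22] tau7 -0.0791
tool delta to dial (cm) [ 0.    0.   -0.01]
```

```bash
python3 -m inch '[{"translation":[0,0,0],"spin":5},{"translation":[0,0,0],"spin":5},{"translation":[0,0,0],"spin":0},{"translation":[0,0,0],"spin":0}]'; python3 w.py;python3 -m inch '[{"translation":[0,0,0],"spin":5},{"translation":[0,0,0],"spin":5},{"translation":[0,0,0],"spin":0},{"translation":[0,0,0],"spin":0}]'; python3 w.py b2 wrist side
python3 - <<'E'
import cv2
a=cv2.imread("pics/side_b2.png")[150:240,190:310]; cv2.imwrite("pics/side_b2z.png",cv2.resize(a,None,fx=5,fy=5,interpolation=cv2.INTER_CUBIC))
E
```

```text
time: 6.6
ee_pos: [0.5191, 0.0259, 0.0935]
eef_rot: [0.121, 0.694, -0.121, 0.699]
ft_force: [0.3, -1.4, 0.3]
width: 0.014
t 6.6 pos [0.5191 0.0259 0.0935] yaw_y 70.3 tilt xy [ 0.0077 -0.0001] F [ 0.26 -1.36  0.3 ] T [-0.242 -0.046 -0.017] w 0.014 j [-0.02  0.24 -0.13  1.91  0.04  0.99  1.06] tau7 -0.0391
tool delta to dial (cm) [ 0.   -0.   -0.01]
time: 7.1
ee_pos: [0.5192, 0.026, 0.0935]
eef_rot: [0.18, 0.681, -0.179, 0.687]
ft_force: [0.4, -1.7, -0.4]
width: 0.0141
t 7.1 pos [0.5192 0.026  0.0935] yaw_y 60.62 tilt xy [ 0.0078 -0.    ] F [ 0.44 -1.7  -0.44] T [-0.246 -0.006 -0.075] w 0.0141 j [-0.04  0.24 -0.11  1.91  0.03  0.99  0.89] tau7 -0.0166
tool delta to dial (cm) [ 0.   -0.01 -0.01]
```

View pics/wrist_b2.png

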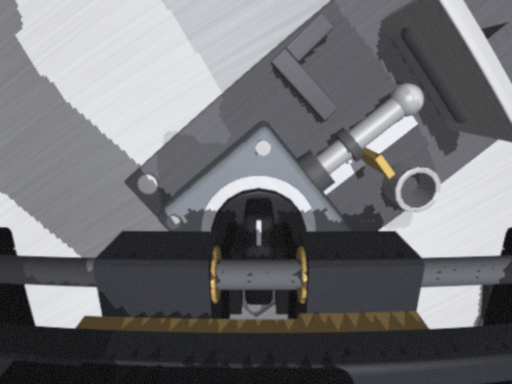

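View pics/side_b2z.png

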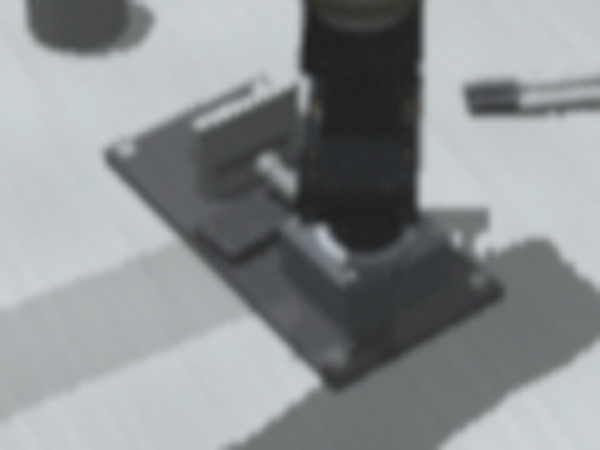

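```bash
python3 - <<'E'
import cv2,numpy as np
a=cv2.imread("pics/wrist_b2.png")[20:200,320:512]; a=np.clip(a*1.6,0,255).astype(np.uint8);cv2.imwrite("pics/b2z.png",cv2.resize(a,None,fx=3.2,fy=3.2,interpolation=cv2.INTER_CUBIC))
from m import *
c=cam("wrist",st(np.load("b2.npy")))
A=onz(c,(408,99),.037); d=A[:2]-np.array([.519,.026]); u=np.array([-np.sin(np.radians(10.1)),np.cos(np.radians(10.1))]); print(A,d@u, d@[u[1],-u[0]])
E
```

```text
[0.4986747  0.14280171 0.037     ] 0.11855603659839366 0.00047281470047538516
```

View pics/b2z.png

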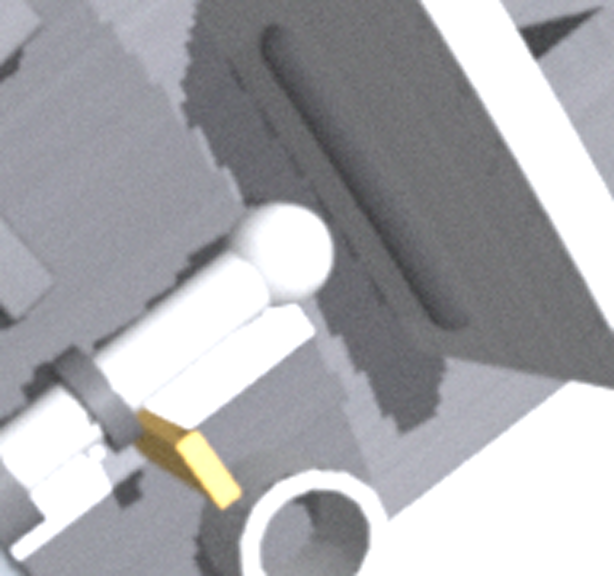

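```bash
cat > q.py <<'E'
from m import *
T=[];t7=[];Y=[]
for i in range(6):
    s=r.read_state(); M=R.from_quat(s["eef_rot"]).as_matrix(); T.append(s["torque"]);t7.append(s["joint_torque"][6]); Y.append(np.degrees(np.arctan2(M[1,1],M[0,1])))
    if i<5: optics.camera("side")
print("t",round(s["time"],2),"pos",s["ee_pos"].round(4),"yaw",np.round(Y,2),"Tz",np.array(T)[:,2].round(3),"tau7",np.round(t7,3),"mean",np.mean(T,0)[2].round(3),np.mean(t7).round(3), "F",s["ft_force"].round(1))
E
python3 q.py; python3 -m inch '[{"translation":[0,0,0],"spin":5},{"translation":[0,0,0],"spin":5},{"translation":[0,0,0],"spin":5},{"translation":[0,0,0],"spin":5}]';python3 q.py;python3 -m inch '[{"translation":[0,0,0],"spin":3}]';python3 q.py
```

```text
t 7.45 pos [0.5192 0.0259 0.0935] yaw [60.56 60.53 60.51 60.5  60.48 60.47] Tz [-0.004 -0.048 -0.038  0.025 -0.065 -0.133] tau7 [0.113 0.094 0.077 0.065 0.056 0.05 ] mean -0.044 0.076 F [ 0.4 -0.9 -0.3]
time: 7.95
ee_pos: [0.5192, 0.026, 0.0935]
eef_rot: [0.3, 0.638, -0.298, 0.643]
ft_force: [1.1, -0.5, -0.0]
width: 0.0142
t 8.2 pos [0.5192 0.026  0.0935] yaw [39.99 39.74 40.09 40.23 40.27 40.25] Tz [ 0.076 -0.    -0.028  0.043  0.033  0.002] tau7 [ 1.447  1.069 -1.317 -0.612 -0.189 -0.026] mean 0.021 0.062 F [ 0.5 -1.9 -0.2]
time: 8.32
ee_pos: [0.5192, 0.026, 0.0935]
eef_rot: [0.315, 0.631, -0.313, 0.636]
ft_force: [0.7, -1.5, -0.7]
width: 0.0139
t 8.57 pos [0.5192 0.026  0.0935] yaw [37.31 37.12 37.29 37.36 37.37 37.34] Tz [0.081 0.002 0.029 0.023 0.049 0.033] tau7 [ 1.156  0.731 -0.69  -0.335 -0.11  -0.028] mean 0.036 0.121 F [ 1.1 -1.3 -0.2]
```

```bash
sed -i 's/"F",s/"w",round(s["width"],4),"F",s/; s/"tau7",np/"\\n tau7",np/' q.py; for i in 1; do python3 -m inch '[{"translation":[0,0,0],"spin":3}]' 1 6 >/dev/null;python3 q.py; python3 -m inch '[{"translation":[0,0,0],"spin":3}]'>/dev/null;python3 q.py; python3 -m inch '[{"translation":[0,0,0],"spin":3}]'>/dev/null;python3 q.py;  python3 -m inch '[{"translation":[0,0,0],"spin":3}]'>/dev/null;python3 q.py;  done; python3 w.py b3 wrist
python3 - <<'E'
import cv2,numpy as np
a=cv2.imread("pics/wrist_b3.png")[0:200,250:450]; a=np.clip(a*1.6,0,255).astype(np.uint8);cv2.imwrite("pics/b3z.png",cv2.resize(a,None,fx=3,fy=3,interpolation=cv2.INTER_CUBIC))
E
```

```text
t 8.95 pos [0.5192 0.0261 0.0935] yaw [34.38 34.2  34.37 34.44 34.45 34.44] Tz [ 0.07  -0.038 -0.015 -0.041 -0.034  0.023] 
 tau7 [ 1.199  0.754 -0.688 -0.327 -0.1   -0.014] mean -0.006 0.137 w 0.0141 F [ 1.1 -1.3 -0.6]
t 9.32 pos [0.5192 0.0261 0.0936] yaw [31.46 31.28 31.45 31.52 31.54 31.53] Tz [ 0.071 -0.042 -0.064 -0.052 -0.024 -0.022] 
 tau7 [ 1.214  0.774 -0.672 -0.325 -0.098 -0.01 ] mean -0.022 0.147 w 0.0141 F [ 0.8 -0.   1.1]
t 9.7 pos [0.5192 0.0261 0.0935] yaw [28.55 28.36 28.54 28.61 28.62 28.61] Tz [ 0.034 -0.013 -0.063 -0.056 -0.054 -0.031] 
 tau7 [ 1.232  0.784 -0.655 -0.29  -0.064  0.023] mean -0.031 0.172 w 0.014 F [ 0.9 -1.1 -1.9]
t 10.07 pos [0.5192 0.0261 0.0935] yaw [25.63 25.44 25.62 25.69 25.71 25.7 ] Tz [ 0.006 -0.065 -0.043 -0.063 -0.065 -0.053] 
 tau7 [ 1.249  0.796 -0.636 -0.285 -0.06   0.028] mean -0.047 0.182 w 0.0141 F [ 1.1 -1.1 -0.3]
t 10.07 pos [0.5192 0.0261 0.0935] yaw_y 25.7 tilt xy [0.0079 0.0001] F [ 1.08 -1.13 -0.26] T [-0.218 -0.124 -0.053] w 0.0141 j [-0.11  0.23 -0.04  1.91  0.01  0.99  0.3 ] tau7 0.0278
tool delta to dial (cm) [ 0.   -0.03  0.01]
```

View pics/b3z.png

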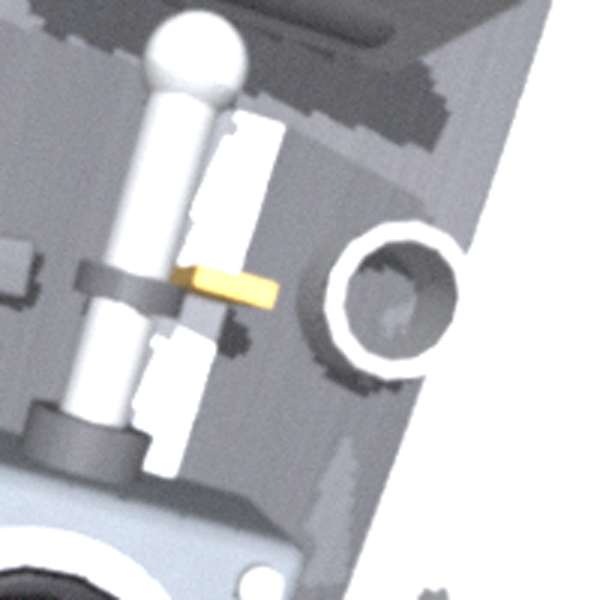

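```bash
for k in 1; do python3 -m inch '[{"translation":[0,0,0],"spin":2}]' >/dev/null;python3 q.py; python3 -m inch '[{"translation":[0,0,0],"spin":2}]'>/dev/null;python3 q.py; python3 -m inch '[{"translation":[0,0,0],"spin":2}]'>/dev/null;python3 q.py; done
```

```text
t 10.5 pos [0.5193 0.0261 0.0935] yaw [23.63 23.48 23.6  23.66 23.69 23.69] Tz [ 0.037 -0.022 -0.058 -0.058 -0.052 -0.059] 
 tau7 [ 0.931  0.663 -0.366 -0.16  -0.021  0.037] mean -0.035 0.181 w 0.0141 F [ 0.9 -0.6 -0.3]
t 10.88 pos [0.5193 0.0261 0.0935] yaw [21.61 21.47 21.6  21.67 21.69 21.69] Tz [-0.01  -0.109 -0.086 -0.09  -0.065 -0.049] 
 tau7 [ 0.951  0.666 -0.392 -0.177 -0.032  0.03 ] mean -0.068 0.174 w 0.0138 F [ 0.6 -1.  -0.9]
t 11.25 pos [0.5193 0.0261 0.0935] yaw [19.61 19.48 19.61 19.68 19.7  19.71] Tz [0.113 0.054 0.068 0.032 0.008 0.053] 
 tau7 [ 0.872  0.544 -0.51  -0.287 -0.138 -0.075] mean 0.054 0.068 w 0.0141 F [ 1.7 -0.  -0.4]
```

```bash
for k in 1; do python3 -m inch '[{"translation":[0,0,0],"spin":1}]' >/dev/null;python3 q.py; python3 -m inch '[{"translation":[0,0,0],"spin":1}]'>/dev/null;python3 q.py;  done
```

```text
t 11.62 pos [0.5193 0.0261 0.0936] yaw [18.67 18.6  18.67 18.7  18.72 18.72] Tz [0.14  0.141 0.127 0.092 0.113 0.167] 
 tau7 [ 0.343  0.187 -0.345 -0.233 -0.159 -0.128] mean 0.13 -0.056 w 0.0143 F [ 0.9 -1.4 -0.6]
t 12.0 pos [0.5193 0.0262 0.0936] yaw [17.68 17.61 17.67 17.7  17.71 17.72] Tz [ 0.022  0.019  0.042  0.011  0.003 -0.042] 
 tau7 [ 0.369  0.293 -0.225 -0.125 -0.056 -0.026] mean 0.009 0.038 w 0.0141 F [ 0.8  0.6 -1.1]
```

```bash
python3 q.py; python3 w.py b4 wrist
python3 - <<'E'
import cv2,numpy as np
a=cv2.imread("pics/wrist_b4.png")[0:320,160:460]; a=np.clip(a*1.7,0,255).astype(np.uint8);cv2.imwrite("pics/b4z.png",cv2.resize(a,None,fx=1.85,fy=1.85,interpolation=cv2.INTER_CUBIC))
a=cv2.imread("pics/wrist_b4.png")[0:130,250:420]; a=np.clip(a*2.,0,255).astype(np.uint8);cv2.imwrite("pics/b4y.png",cv2.resize(a,None,fx=4,fy=4,interpolation=cv2.INTER_CUBIC))
E
```

```text
t 12.25 pos [0.5192 0.0262 0.0935] yaw [17.72 17.72 17.72 17.72 17.72 17.72] Tz [-0.042 -0.051  0.004 -0.007  0.044  0.046] 
 tau7 [-0.026 -0.014 -0.01  -0.008 -0.008 -0.008] mean -0.001 -0.012 w 0.0142 F [ 1.4  0.3 -1.1]
t 12.25 pos [0.5192 0.0262 0.0935] yaw_y 17.72 tilt xy [0.008  0.0002] F [ 1.44  0.3  -1.15] T [-0.019 -0.126  0.046] w 0.0142 j [-0.12  0.23 -0.02  1.91  0.01  0.99  0.16] tau7 -0.0077
tool delta to dial (cm) [ 0.   -0.03  0.02]
```

View pics/b4z.png

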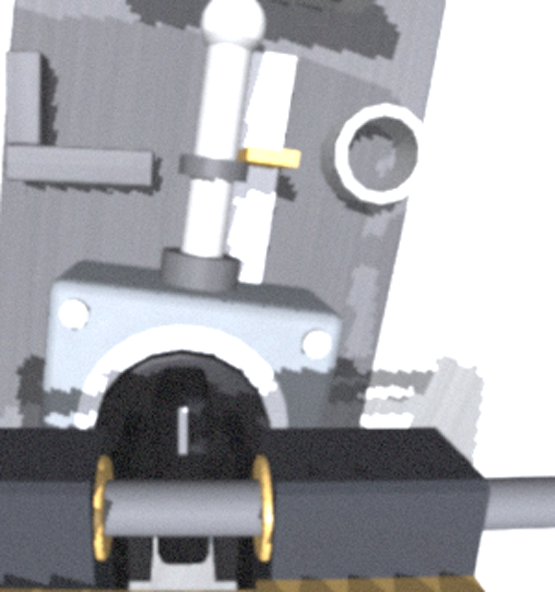

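View pics/b4y.png

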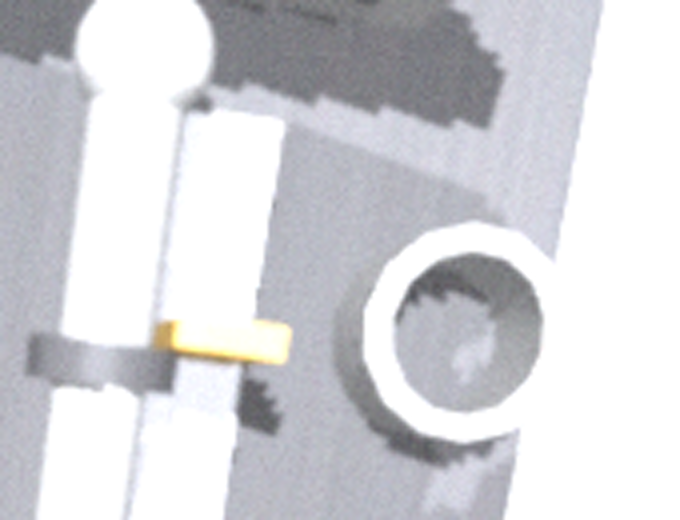

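```bash
for k in 1; do python3 -m inch '[{"translation":[0,0,0],"spin":1}]' >/dev/null;python3 q.py; python3 -m inch '[{"translation":[0,0,0],"spin":1}]'>/dev/null;python3 q.py;python3 -m inch '[{"translation":[0,0,0],"spin":1}]'>/dev/null;python3 q.py;  done; python3 w.py b5 wrist scene
python3 - <<'E'
import cv2,numpy as np
a=cv2.imread("pics/wrist_b5.png")[150:330,200:320]; a=np.clip(a*2.2,0,255).astype(np.uint8);cv2.imwrite("pics/b5z.png",cv2.resize(a,None,fx=3.2,fy=3.2,interpolation=cv2.INTER_CUBIC))
a=cv2.imread("pics/scene_b5.png")[180:290,210:340]; cv2.imwrite("pics/b5s.png",cv2.resize(a,None,fx=5,fy=5,interpolation=cv2.INTER_CUBIC))
E
```

```text
t 12.68 pos [0.5193 0.0262 0.0936] yaw [16.68 16.61 16.68 16.71 16.72 16.72] Tz [0.119 0.067 0.104 0.088 0.092 0.123] 
 tau7 [ 0.387  0.224 -0.309 -0.195 -0.12  -0.088] mean 0.099 -0.017 w 0.0141 F [ 1.  -0.2 -1.4]
t 13.05 pos [0.5193 0.0262 0.0935] yaw [15.68 15.61 15.68 15.71 15.72 15.73] Tz [0.077 0.026 0.116 0.011 0.078 0.078] 
 tau7 [ 0.403  0.252 -0.28  -0.168 -0.093 -0.062] mean 0.064 0.009 w 0.0139 F [ 0.7  0.4 -0.3]
t 13.43 pos [0.5193 0.0262 0.0935] yaw [14.68 14.62 14.68 14.71 14.73 14.73] Tz [0.08  0.077 0.058 0.02  0.104 0.077] 
 tau7 [ 0.414  0.267 -0.265 -0.152 -0.079 -0.048] mean 0.069 0.023 w 0.0143 F [ 0.7 -0.7 -1.6]
t 13.43 pos [0.5193 0.0262 0.0935] yaw_y 14.73 tilt xy [0.0081 0.0002] F [ 0.74 -0.71 -1.62] T [-0.026 -0.234  0.077] w 0.0143 j [-0.13  0.23 -0.01  1.91  0.01  0.99  0.11] tau7 -0.0484
tool delta to dial (cm) [ 0.   -0.03  0.02]
```

View pics/b5z.png

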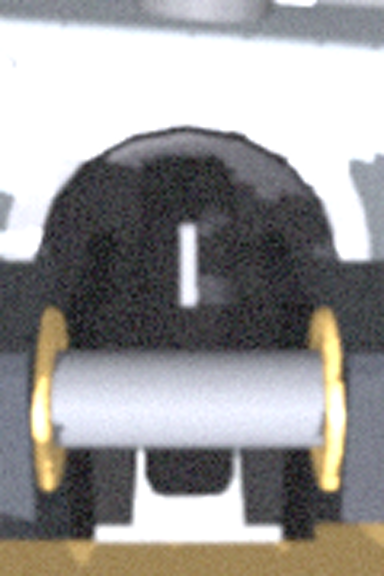

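View pics/b5s.png

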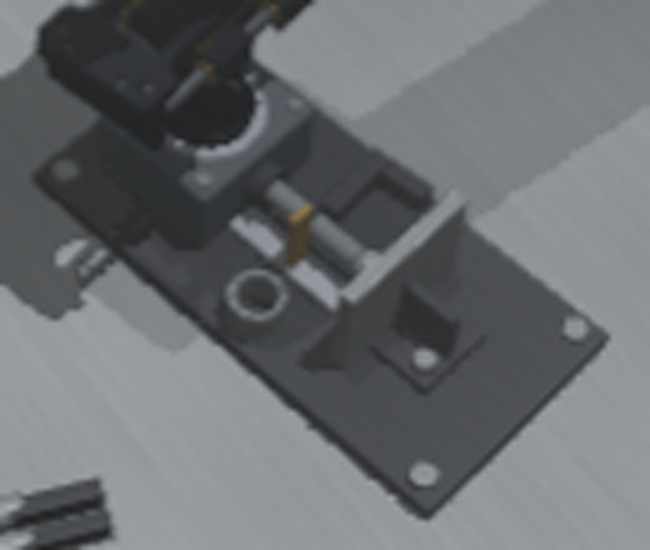

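```bash
for k in 1; do python3 -m inch '[{"translation":[0,0,0],"spin":1}]' >/dev/null;python3 q.py; python3 -m inch '[{"translation":[0,0,0],"spin":1}]'>/dev/null;python3 q.py;python3 -m inch '[{"translation":[0,0,0],"spin":1}]'>/dev/null;python3 q.py;  done
```

```text
t 13.9 pos [0.5193 0.0262 0.0935] yaw [13.68 13.62 13.68 13.72 13.73 13.73] Tz [ 0.069  0.046  0.12  -0.004  0.034 -0.02 ] 
 tau7 [ 0.423  0.279 -0.251 -0.14  -0.067 -0.037] mean 0.041 0.034 w 0.0137 F [ 1.   0.1 -0.8]
t 14.28 pos [0.5193 0.0262 0.0935] yaw [12.69 12.62 12.68 12.72 12.73 12.73] Tz [ 0.045  0.03  -0.012  0.057  0.018  0.022] 
 tau7 [ 0.43   0.286 -0.243 -0.133 -0.06  -0.03 ] mean 0.027 0.042 w 0.0137 F [ 2.1  0.4 -1.4]
t 14.65 pos [0.5193 0.0262 0.0935] yaw [11.69 11.62 11.69 11.72 11.73 11.74] Tz [ 0.048  0.018  0.027  0.001 -0.018 -0.008] 
 tau7 [ 0.436  0.289 -0.24  -0.132 -0.058 -0.027] mean 0.011 0.045 w 0.0141 F [ 1.  -0.6 -1.6]
```

```bash
for k in 1; do python3 -m inch '[{"translation":[0,0,0],"spin":1}]' >/dev/null;python3 q.py; python3 -m inch '[{"translation":[0,0,0],"spin":1}]'>/dev/null;python3 q.py;python3 -m inch '[{"translation":[0,0,0],"spin":1}]'>/dev/null;python3 q.py;  done
```

```text
t 15.03 pos [0.5193 0.0262 0.0935] yaw [10.69 10.62 10.69 10.72 10.73 10.74] Tz [ 0.054 -0.017  0.052  0.032  0.031 -0.036] 
 tau7 [ 0.44   0.288 -0.241 -0.131 -0.058 -0.027] mean 0.019 0.045 w 0.0143 F [ 1.1 -0.2 -0.8]
t 15.4 pos [0.5193 0.0262 0.0935] yaw [9.7  9.63 9.69 9.73 9.74 9.74] Tz [ 0.052 -0.012 -0.002  0.01   0.013  0.001] 
 tau7 [ 0.44   0.285 -0.244 -0.134 -0.061 -0.03 ] mean 0.011 0.043 w 0.014 F [ 1.7  0.1 -0.6]
t 15.78 pos [0.5193 0.0262 0.0936] yaw [8.7  8.63 8.69 8.73 8.74 8.74] Tz [ 0.016 -0.026  0.003 -0.026 -0.015 -0.038] 
 tau7 [ 0.439  0.307 -0.221 -0.112 -0.039 -0.009] mean -0.014 0.061 w 0.0141 F [ 1.3  0.3 -1.6]
```

```bash
for k in 1; do python3 -m inch '[{"translation":[0,0,0],"spin":1}]' >/dev/null;python3 q.py; python3 -m inch '[{"translation":[0,0,0],"spin":1}]'>/dev/null;python3 q.py;python3 -m inch '[{"translation":[0,0,0],"spin":1}]'>/dev/null;python3 q.py;  done
```

```text
t 16.15 pos [0.5193 0.0262 0.0935] yaw [7.71 7.63 7.7  7.73 7.74 7.75] Tz [ 0.016 -0.005 -0.022 -0.035 -0.015  0.013] 
 tau7 [ 0.446  0.297 -0.231 -0.122 -0.049 -0.018] mean -0.008 0.054 w 0.014 F [ 1.7 -0.9 -0.6]
t 16.52 pos [0.5193 0.0262 0.0936] yaw [6.7  6.63 6.7  6.74 6.74 6.75] Tz [-0.014  0.008  0.006 -0.009 -0.02   0.004] 
 tau7 [ 0.452  0.311 -0.216 -0.108 -0.035 -0.005] mean -0.004 0.067 w 0.0143 F [ 1.7 -0.3 -0.5]
t 16.9 pos [0.5193 0.0262 0.0935] yaw [5.71 5.63 5.7  5.73 5.75 5.75] Tz [-0.007  0.024 -0.004 -0.018 -0.008 -0.039] 
 tau7 [ 0.456  0.319 -0.21  -0.101 -0.029  0.002] mean -0.009 0.073 w 0.0143 F [ 2.6 -0.  -0.7]
```

```bash
for k in 1; do python3 -m inch '[{"translation":[0,0,0],"spin":1}]' >/dev/null;python3 q.py; python3 -m inch '[{"translation":[0,0,0],"spin":1}]'>/dev/null;python3 q.py;python3 -m inch '[{"translation":[0,0,0],"spin":1}]'>/dev/null;python3 q.py;  done
```

```text
t 17.27 pos [0.5193 0.0263 0.0936] yaw [4.71 4.63 4.7  4.74 4.75 4.76] Tz [ 0.006  0.013 -0.032 -0.069 -0.038 -0.049] 
 tau7 [ 0.461  0.321 -0.208 -0.099 -0.027  0.004] mean -0.028 0.075 w 0.0142 F [ 1.3 -0.7 -1.5]
t 17.65 pos [0.5193 0.0263 0.0936] yaw [3.71 3.64 3.71 3.74 3.75 3.76] Tz [ 0.014 -0.007 -0.011 -0.068 -0.057 -0.009] 
 tau7 [ 0.465  0.317 -0.211 -0.103 -0.03   0.001] mean -0.023 0.073 w 0.0139 F [ 1.9 -0.6 -1.3]
t 18.02 pos [0.5194 0.0262 0.0935] yaw [2.72 2.65 2.71 2.74 2.75 2.76] Tz [ 0.02  -0.034 -0.009 -0.043 -0.105 -0.04 ] 
 tau7 [ 0.459  0.321 -0.207 -0.098 -0.025  0.005] mean -0.035 0.076 w 0.0139 F [ 2.1  0.4 -1.5]
```

```bash
for k in 1; do python3 -m inch '[{"translation":[0,0,0],"spin":1}]' >/dev/null;python3 q.py; python3 -m inch '[{"translation":[0,0,0],"spin":1}]'>/dev/null;python3 q.py;python3 -m inch '[{"translation":[0,0,0],"spin":1}]'>/dev/null;python3 q.py;  done; python3 w.py b6 wrist side
python3 - <<'E'
import cv2,numpy as np
a=cv2.imread("pics/wrist_b6.png")[0:330,120:400]; a=np.clip(a*2,0,255).astype(np.uint8);cv2.imwrite("pics/b6z.png",cv2.resize(a,None,fx=1.8,fy=1.8,interpolation=cv2.INTER_CUBIC))
a=cv2.imread("pics/side_b6.png")[150:240,190:310]; cv2.imwrite("pics/b6s.png",cv2.resize(a,None,fx=6,fy=6,interpolation=cv2.INTER_CUBIC))
E
```

```text
t 18.4 pos [0.5194 0.0262 0.0936] yaw [1.71 1.65 1.71 1.75 1.76 1.76] Tz [ 0.046  0.01  -0.018  0.022 -0.004 -0.012] 
 tau7 [ 0.446  0.309 -0.216 -0.107 -0.034 -0.003] mean 0.007 0.066 w 0.0139 F [ 1.8 -0.  -1.7]
t 18.77 pos [0.5193 0.0262 0.0935] yaw [0.72 0.65 0.72 0.75 0.76 0.77] Tz [ 0.04   0.089  0.055  0.008 -0.035  0.035] 
 tau7 [ 0.428  0.277 -0.252 -0.142 -0.068 -0.037] mean 0.032 0.034 w 0.014 F [ 2.6 -0.4 -1.5]
t 19.15 pos [0.5194 0.0262 0.0936] yaw [-0.28 -0.34 -0.28 -0.24 -0.23 -0.23] Tz [0.116 0.151 0.121 0.126 0.119 0.043] 
 tau7 [ 0.377  0.212 -0.32  -0.208 -0.133 -0.102] mean 0.113 -0.029 w 0.0141 F [ 1.5 -0.3 -1.5]
t 19.15 pos [0.5194 0.0262 0.0936] yaw_y -0.23 tilt xy [0.0083 0.0002] F [ 1.45 -0.25 -1.54] T [-0.048 -0.36   0.043] w 0.0141 j [-0.15  0.23  0.02  1.91 -0.    0.99 -0.14] tau7 -0.102
tool delta to dial (cm) [ 0.01 -0.04  0.03]
```

View pics/b6z.png

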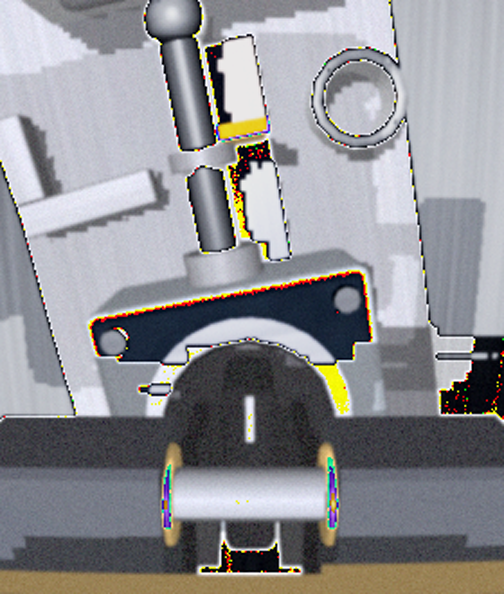

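View pics/b6s.png

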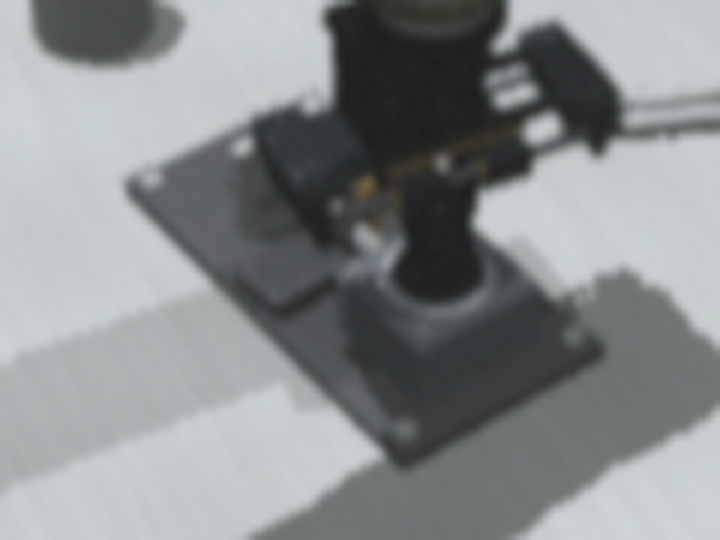

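```bash
python3 -m inch '[{"translation":[0,0,0],"spin":0.7}]' >/dev/null;python3 q.py
```

```text
t 19.62 pos [0.5194 0.0262 0.0936] yaw [-0.96 -1.   -0.95 -0.93 -0.93 -0.93] Tz [0.156 0.146 0.079 0.167 0.132 0.14 ] 
 tau7 [ 0.195  0.085 -0.289 -0.211 -0.159 -0.137] mean 0.137 -0.086 w 0.0143 F [ 2.2  0.7 -1.8]
```

```bash
python3 -m inch '[{"translation":[0,0,0],"spin":0.7}]' >/dev/null;python3 q.py
```

```text
t 20.0 pos [0.5194 0.0263 0.0936] yaw [-1.65 -1.7  -1.65 -1.63 -1.62 -1.62] Tz [0.152 0.128 0.189 0.098 0.104 0.207] 
 tau7 [ 0.188  0.079 -0.299 -0.222 -0.17  -0.148] mean 0.146 -0.096 w 0.0143 F [ 1.  -0.1  0. ]
```

```bash
python3 -m inch '[{"translation":[0,0,0],"spin":0.7}]' >/dev/null;python3 q.py
```

```text
t 20.38 pos [0.5194 0.0263 0.0936] yaw [-2.35 -2.39 -2.35 -2.32 -2.32 -2.31] Tz [0.189 0.183 0.157 0.185 0.194 0.178] 
 tau7 [ 0.183  0.068 -0.31  -0.233 -0.18  -0.158] mean 0.181 -0.105 w 0.0145 F [ 2.6  0.6 -1. ]
```

```bash
python3 -m inch '[{"translation":[0,0,0],"spin":0.7}]' >/dev/null;python3 q.py
```

```text
t 20.75 pos [0.5194 0.0264 0.0936] yaw [-3.04 -3.09 -3.04 -3.02 -3.01 -3.01] Tz [0.117 0.176 0.152 0.157 0.183 0.129] 
 tau7 [ 0.178  0.062 -0.317 -0.24  -0.188 -0.166] mean 0.152 -0.112 w 0.0148 F [ 2.3 -0.4 -0.9]
```

```bash
python3 w.py b7 wrist
python3 - <<'E'
import cv2,numpy as np
for k in ("b5","b7"):
  a=cv2.imread(f"pics/wrist_{k}.png")[200:260,235:285]; a=np.clip(a*2.2,0,255).astype(np.uint8);cv2.imwrite(f"pics/{k}i.png",cv2.resize(a,None,fx=9,fy=9,interpolation=cv2.INTER_CUBIC))
a=np.hstack([cv2.imread("pics/b5i.png"),cv2.imread("pics/b7i.png")]);cv2.imwrite("pics/cmp.png",cv2.resize(a,None,fx=.8,fy=.8))
a=cv2.imread("pics/wrist_b7.png")[0:100,120:320].astype(float); cv2.imwrite("pics/b7n.png",cv2.resize(np.clip(a*1.3,0,255).astype(np.uint8),None,fx=4,fy=4,interpolation=cv2.INTER_CUBIC))
E
```

```text
t 20.75 pos [0.5194 0.0264 0.0936] yaw_y -3.01 tilt xy [0.0083 0.0004] F [ 2.29 -0.39 -0.9 ] T [ 0.064 -0.356  0.129] w 0.0148 j [-0.16  0.23  0.02  1.91 -0.    0.99 -0.19] tau7 -0.1655
tool delta to dial (cm) [ 0.01 -0.04  0.05]
```

View pics/cmp.png

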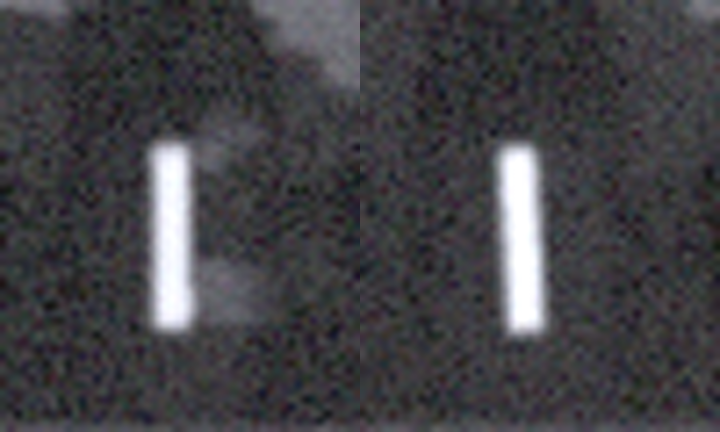

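View pics/b7n.png

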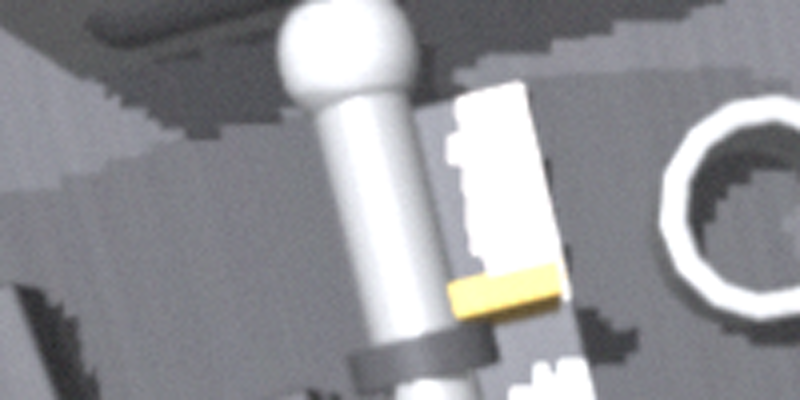

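```bash
python3 -m inch '[{"translation":[0,0,0],"spin":0.8}]' >/dev/null;python3 q.py; python3 w.py b8 wrist
python3 - <<'E'
import cv2,numpy as np
from m import *
def rod(k):
  im=cv2.imread(f"pics/wrist_{k}.png"); hsv=cv2.cvtColor(im,cv2.COLOR_BGR2HSV)
  m=((hsv[:,:,0]>15)&(hsv[:,:,0]<32)&(hsv[:,:,1]>110)&(hsv[:,:,2]>90)).astype(np.uint8); m[200:]=0
  p=np.argwhere(m)[:,::-1]; e=p.mean(0); c=cam("wrist",st(np.load(f"{k}.npy")))
  X=onz(c,e,.056)
  u=np.array([-np.sin(np.radians(10.1)),np.cos(np.radians(10.1))]); d=X[:2]-[.519,.026]; print(k,len(p),e.round(1),"tab y",round(d@u*1000,2),"x",round(d@[u[1],-u[0]]*1000,2))
for k in ("b2","b3","b4","b5","b6","b7","b8"): rod(k)
E
```

```text
t 21.18 pos [0.5194 0.0265 0.0936] yaw [-3.84 -3.9  -3.84 -3.82 -3.81 -3.8 ] Tz [0.136 0.136 0.114 0.186 0.202 0.126] 
 tau7 [ 0.219  0.091 -0.342 -0.255 -0.195 -0.17 ] mean 0.15 -0.109 w 0.0145 F [ 2.   0.7 -1.9]
t 21.18 pos [0.5194 0.0265 0.0936] yaw_y -3.8 tilt xy [0.0084 0.0004] F [ 1.96  0.7  -1.92] T [ 0.239 -0.383  0.126] w 0.0145 j [-0.16  0.23  0.02  1.91 -0.01  0.99 -0.2 ] tau7 -0.1701
tool delta to dial (cm) [ 0.01 -0.03  0.06]
b2 275 [380.4 163. ] tab y 78.78 x 13.5
b3 254 [325.5  94.8] tab y 84.11 x 14.09
b4 245 [305.8  84.6] tab y 85.26 x 14.31
b5 238 [297.7  81.4] tab y 85.73 x 14.25
b6 87 [257.   73.9] tab y 86.9 x 15.36
b7 60 [246.8  75.7] tab y 86.63 x 14.12
b8 62 [244.9  75.9] tab y 86.64 x 14.3
```

The index line shows the dial stalled: the tool has turned about 3.5° past it, torque holds at 0.15 N m and the tab no longer moves. That is the touch, held well over 0.2 s. It lies practically at a click (dial yaw about 0°), so I'll turn back to yaw 80°.

```bash
python3 -m inch '[{"translation":[0,0,0],"spin":-2},{"translation":[0,0,0],"spin":-2},{"translation":[0,0,0],"spin":-5},{"translation":[0,0,0],"spin":-5},{"translation":[0,0,0],"spin":-5},{"translation":[0,0,0],"spin":-5},{"translation":[0,0,0],"spin":-5},{"translation":[0,0,0],"spin":-5},{"translation":[0,0,0],"spin":-5}]' >/dev/null;python3 q.py
python3 -m inch '[{"translation":[0,0,0],"spin":-5},{"translation":[0,0,0],"spin":-5},{"translation":[0,0,0],"spin":-5},{"translation":[0,0,0],"spin":-5},{"translation":[0,0,0],"spin":-5},{"translation":[0,0,0],"spin":-5},{"translation":[0,0,0],"spin":-5}]' >/dev/null;python3 q.py
```

```text
t 22.6 pos [0.5192 0.0261 0.0936] yaw [37.09 37.34 36.97 36.8  36.75 36.75] Tz [0.028 0.064 0.071 0.067 0.058 0.074] 
 tau7 [-1.489 -1.288  1.272  0.616  0.192  0.017] mean 0.06 -0.113 w 0.0139 F [ 1.9  0.9 -1. ]
t 23.73 pos [0.5191 0.0259 0.0936] yaw [72.26 72.52 72.18 72.05 72.02 72.04] Tz [-0.043  0.048  0.013  0.082  0.064  0.091] 
 tau7 [-1.417 -1.163  1.248  0.563  0.148 -0.011] mean 0.042 -0.105 w 0.0143 F [ 2.2  0.5 -0.3]
```

```bash
python3 -m inch '[{"translation":[0,0,0],"spin":-4},{"translation":[0,0,0],"spin":-4},{"translation":[0,0,0],"spin":0},{"translation":[0,0,0],"spin":0}]' >/dev/null;python3 q.py; python3 w.py c1 wrist
python3 - <<'E'
import cv2,numpy as np
a=cv2.imread("pics/wrist_c1.png"); a=np.clip(a*1.5,0,255).astype(np.uint8);cv2.imwrite("pics/c1z.png",cv2.resize(a[0:320,150:512],None,fx=1.8,fy=1.8,interpolation=cv2.INTER_CUBIC))
E
```

```text
t 24.48 pos [0.5191 0.0258 0.0936] yaw [79.77 79.79 79.82 79.84 79.86 79.86] Tz [0.071 0.083 0.06  0.105 0.075 0.069] 
 tau7 [-0.004 -0.055 -0.109 -0.093 -0.078 -0.069] mean 0.077 -0.068 w 0.0139 F [ 1.6  1.2 -0.7]
t 24.48 pos [0.5191 0.0258 0.0936] yaw_y 79.86 tilt xy [0.0075 0.0005] F [ 1.57  1.16 -0.71] T [ 0.215 -0.334  0.069] w 0.0139 j [-0.    0.24 -0.15  1.9   0.04  0.99  1.22] tau7 -0.0686
tool delta to dial (cm) [ 0.01  0.   -0.01]
```

View pics/c1z.png

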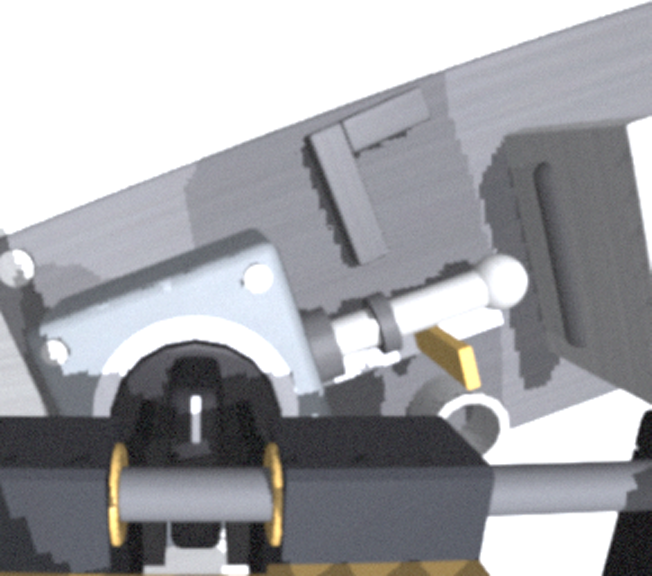

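Yaw reads 79.9° with the bar aligned, and the collar has clearly backed away from the tab. I'll release and lift.

```bash
python3 -m inch '[{"translation":[0,0,0],"spin":0},{"translation":[0,0,0],"spin":0},{"translation":[0,0,0],"spin":0},{"translation":[0,0,0],"spin":0},{"translation":[0,0,0],"spin":0},{"translation":[0,0,0],"spin":0}]' 0 ; python3 -m inch '[{"translation":[-2,0,0],"spin":0},{"translation":[-2,0,0],"spin":0},{"translation":[-3,0,0],"spin":0},{"translation":[-4,0,0],"spin":0},{"translation":[-4,0,0],"spin":0},{"translation":[0,0,0],"spin":0},{"translation":[0,0,0],"spin":0},{"translation":[0,0,0],"spin":0}]'; python3 w.py d1 wrist scene side
python3 - <<'E'
import cv2,numpy as np
a=cv2.imread("pics/wrist_d1.png"); a=np.clip(a*1.4,0,255).astype(np.uint8);cv2.imwrite("pics/d1z.png",cv2.resize(a[60:260,190:460],None,fx=2.9,fy=2.9,interpolation=cv2.INTER_CUBIC))
a=cv2.imread("pics/scene_d1.png")[170:290,200:340]; cv2.imwrite("pics/d1s.png",cv2.resize(a,None,fx=4.8,fy=4.8,interpolation=cv2.INTER_CUBIC))
E
```

```text
time: 25.28
ee_pos: [0.5183, 0.0254, 0.0934]
eef_rot: [0.063, 0.702, -0.063, 0.706]
ft_force: [0.6, 0.2, -0.4]
width: 0.066
time: 26.28
ee_pos: [0.5162, 0.0253, 0.246]
eef_rot: [0.063, 0.703, -0.063, 0.705]
ft_force: [-0.1, 1.3, 0.2]
width: 0.0869
t 26.27 pos [0.5162 0.0253 0.246 ] yaw_y 79.82 tilt xy [ 0.0025 -0.0003] F [-0.1   1.26  0.15] T [ 0.064 -0.055  0.037] w 0.0869 j [ 0.    0.1  -0.15  1.73  0.02  1.31  1.24] tau7 0.0012
tool delta to dial (cm) [15.25  0.11  0.22]
```

View pics/d1z.png

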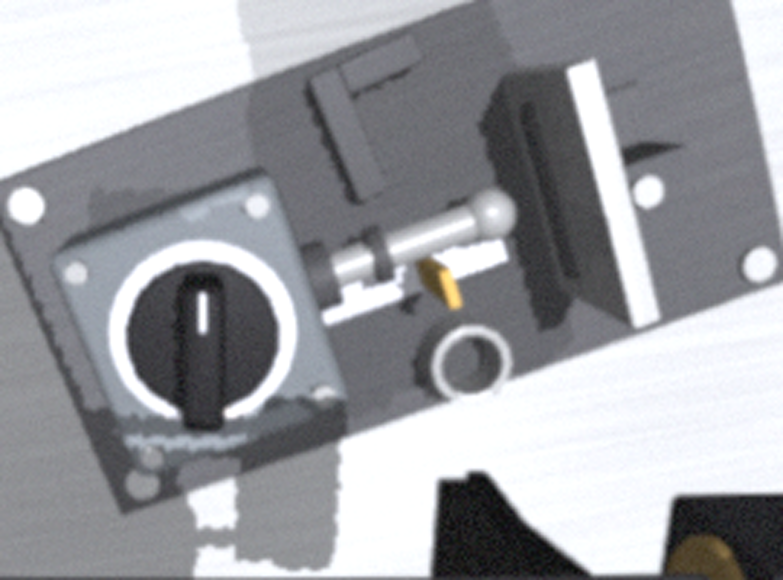

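View pics/d1s.png

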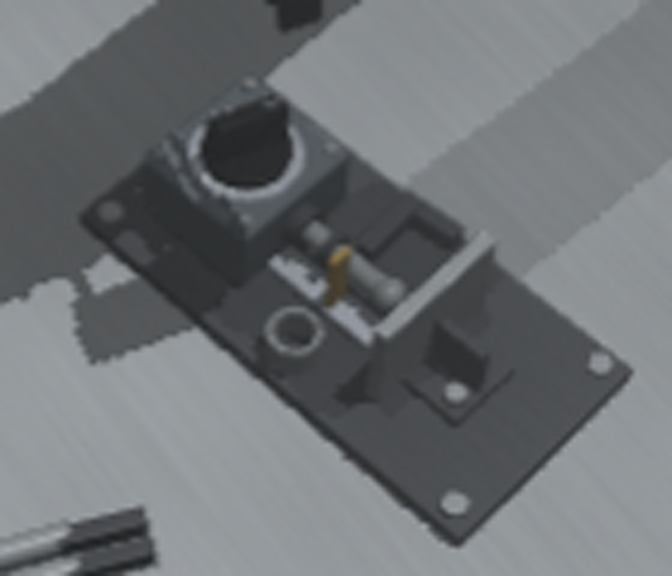

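```bash
python3 - <<'E'
from m import *
u=np.array([-np.sin(np.radians(10.1)),np.cos(np.radians(10.1))]); v=np.array([u[1],-u[0]])
fc=lambda X:((X[:2]-[.519,.026])@v*1000,(X[:2]-[.519,.026])@u*1000)
np.save("w0.npy",np.r_[0.62463,0,0.23877,.49962,.50036,-.50034,.49968])
for f,k,roi in [("wrist0","w0",(130,50,170,100)),("w1","w1",(240,90,290,120)),("wrist_a","a",(315,170,350,205)),("wrist_d1","d1",(320,140,365,175))]:
  im=cv2.imread(f"pics/{f}.png"); hsv=cv2.cvtColor(im,cv2.COLOR_BGR2HSV)
  m=((hsv[:,:,0]>12)&(hsv[:,:,0]<34)&(hsv[:,:,1]>90)).astype(np.uint8); z=np.zeros_like(m); x0,y0,x1,y1=roi; z[y0:y1,x0:x1]=m[y0:y1,x0:x1]
  p=np.argwhere(z)[:,::-1]; c=cam("wrist",st(np.load(k+".npy")))
  print(k,len(p),p.mean(0).round(1),"at z45:",np.round(fc(onz(c,p.mean(0),.045)),1),"y range z58", np.round([ (lambda q:(q.min(),q.max()))(np.array([fc(onz(c,x,.058))[1] for x in p]))],1))
c=cam("wrist",st(np.load("d1.npy")))
f=lambda x,y:((x+.5)/2.9-.5+190,(y+.5)/2.9-.5+60)
for n,q,z in [("nose",f(492,213),.037),("dial",f(202,333),.0625)]: print(n,np.round(fc(onz(c,q,z)),1))
for a,b in [((180,290),(184,410)),((222,290),(222,410)),((203,293),(203,333))]:
  A,B=onz(c,f(*a),.1005),onz(c,f(*b),.1005);print("bar",np.degrees(np.arctan2(*(B-A)[1::-1])))
s=cam("scene")
for k in("scene0","scene_d1"):
  im=cv2.imread(f"pics/{k}.png"); hsv=cv2.cvtColor(im,cv2.COLOR_BGR2HSV)[200:260,240:300]
  p=np.argwhere((hsv[:,:,0]>12)&(hsv[:,:,0]<34)&(hsv[:,:,1]>90))[:,::-1]+[240,200]; print(k,len(p),p.mean(0).round(1),np.round(fc(onz(s,p.mean(0),.04)),1))
E
```

```text
w0 139 [152.1  72.1] at z45: [14.3 73.2] y range z58 [[67.4 76. ]]
w1 70 [263.1 103.5] at z45: [15.4 71.8] y range z58 [[69.5 74.5]]
a 135 [327.2 187. ] at z45: [16.5 74.2] y range z58 [[64.4 76.8]]
d1 121 [341.8 157.2] at z45: [16.4 88.9] y range z58 [[81.3 91.5]]
nose [ -0.3 115.9]
dial [-0.2  1.1]
bar -8.652883026299076
bar -9.858692687724266
bar -10.166793308891672
scene0 7 [266.3 220. ] [ 0.3 61.4]
scene_d1 9 [270.3 223.6] [ 0.9 77.3]
```

Measured: the tab advanced about 14.7–15 mm in all. The bar now stands one click from its start, so the rod is 3 mm on and the collar gap is about 12 mm. I'll hand in.

```bash
python3 -c "
from bench import close_job
print(close_job())"
```

```text
the job is handed in; nothing more can be done
None
```

The job is handed in, at about 27 s of the 70 s. By my checks the rod touched the bead lightly and now stands four clicks back, at rest; the hand-in gives no verdict.

- **Touch:** I gripped the dial bar at 6 N so that the jaws would slip before the rod could be forced. Turning in small steps, the dial stalled almost exactly on the fifth click from its start. The torque held at about 0.15 N m, compared with about 0.13 N m at most on the earlier clicks. From that I estimate 9 to 17 N at the rod; I had no direct reading. The jaws twisted about 3° past the dial, and the picture showed the nose at the bead. It was held for more than 1 s.
- **Turn back and release:** I turned the dial back about 80°, four clicks, then opened the gripper and lifted clear.
- **Last checks:**
  - The bar rests at −10°, one click from its start at about +10°, so it sits in a click.
  - The tab moved about 14.7 mm (wrist view), which leaves a gap of about 11.7 mm between collar and tab against the 12 mm wanted.
  - I saw nothing disturbed.

**Readings that disagreed:**
- The coarse scene view gave a tab shift of 15.9 mm, so a gap of about 13 mm, still within 10 to 14 mm.
- At the touch itself the tab was partly outside the wrist view, and its position read about 1 mm short.
- One torque reading dipped briefly just past the fourth click, which I took for the jaws slipping slightly.

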